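# Reset the tripped pressure monitor

### The arm

A 6-joint arm with a two-finger parallel gripper is mounted at the origin on a cart in front of the work surface, level with it; the furniture and walls round the work are solid. World frame = base frame: x ahead of the robot, y to its left, z up, the work surface at z = 0. Lengths are in m, angles in degrees, forces in N, time in s.
With the tool pointing down it reaches from about 0.35 to 0.925 m from the base axis. Payload 6.4 kg.
Tool frame: the origin (TCP) lies midway between the tips of the shut fingers; the grasp point (between the pads) lies robot.grip_point_offset behind it (robot.grip_point_offset is the distance from the TCP to the grasp point, in m); z points along the fingers, y is the direction in which the jaws open and shut (so a half turn about z gives the same grasp; the last joint's range is limited). The gripper opens to 85 mm and grips with 20 to 120 N. Pads are 22 mm wide; open, the fingers measure 114 mm over their backs; the gripper's body (76 mm by 85 mm) begins 54 mm behind the grasp point. The pads swing forward as they close: fully open they stand 13 mm farther back than shut.
Start: joints at [61.816, 14.043, 89.255, -0, 76.702, -9.975], TCP at [0.203, 0.617, 0.231] pointing down, gripper open.
Joint ranges: [-179.41, 179.41], [-58.25, 129.5], [7.25, 145.43], [-54.29, 234.29], [11.92, 165.04], [-157.13, 157.13]. Speed limits (degrees/s): [147.25, 147.25, 180, 180, 180, 180].

### API

Orientations are given as [roll, pitch, yaw] about the fixed x, y, z axes, in that order (R = Rz(yaw) Ry(pitch) Rx(roll)).
In Python, from workcell import telemetry, vision, order, robot gives the robot as it stands.
- The arm moves only by the shell command python3 -m handwheel 'ROWS' [OPENING] [FORCE]. ROWS is JSON, a list of rows, each an object of numbers: "dx", "dy", "dz": the shift along the tool's x, y, z in mm; "yaw": the turn about the tool's z in degrees. A call has exactly 10 rows; each row is the pose to reach, as a shift and turn from the pose commanded when the call began, along the tool's axes at that moment; what a row does not reach only later rows make up. A row lasts 1/8 s, in which the tool goes at most 62.5 mm and 10.7 degrees, less where a joint would pass 70% of its speed; a pose out of reach is approached as far as the arm can. A call with a gripper value outside its range is refused whole. OPENING is the closure in counts, from 0 (fully open) to 255 (shut), set as the call begins (- or left out, the last holds). The fingers move at their own pace and stop on an object; FORCE is the grip in N (left out, the last holds). Time passes only in rows, so rows that repeat a pose let the fingers close, or fill a call up. It gives the time, the measured TCP pose, the force and the opening at its end, in the units of the state.
- telemetry.get_state(): the state, without advancing time (a new reading comes with each control period).
- vision.camera(name): name is "side" or "top" or "wrist"; returns the picture (400x640x3 uint8, red, green, blue); there is no depth.
- vision.calibration(name): a dict with "fx", "fy", "cx", "cy" (pixels), "k1" (the pictures are not rectified: a ray, as slopes to the right and down, at radius r is drawn at 1 + k1 r^2 times it, then the intrinsics apply), "camera_from_world" (4x4, takes a point from world to camera coordinates); the wrist camera has in their place "T_tool_cam" (4x4, takes a point from camera to tool coordinates, whose origin is the TCP and whose axes are the flange's). Camera axes: x right, y up, looking along -z (the intrinsics and any distortion apply to the point x, -y, -z); pixel columns grow to the right and rows downward; lengths in m; the calibration is good to about 2 mm. A picture is of the moment at which its call begins: read the wrist's pose just before it. calibration takes no time and is no camera call.
- order.sign_off(): hands the job in, once; it reports no verdict.
The state is a dict: "time_s": time; "joint_pos": joint angles; "qvel": joint speeds; "joint_torque": joint torques, N m; "eef_pos": TCP position; "tcp_rot": TCP orientation; "ft_force": force on the tool from outside, world axes, zero at the start; "torque": the same for the moment, N m; "gripper_width": opening from 0.0 (shut) to 1.0 (fully open).
Only numpy, scipy, OpenCV 4.12 (cv2) and the standard library are available. Lean on these libraries where they do the work, as an engineer would, in place of code of your own. Each camera call takes 0.05 s, during which the arm holds its last target.

### The job

One of the two pressure monitors on the bench has tripped and shows a red lamp. With the fingertips, push its orange-ridged shutter fully open (away from its display), reach down into the well, press the sunken blue reset key all the way and keep it down for a good second, then come out and push the shutter fully shut again. Leave alone the shutter and key of the monitor with the green lamp, and do not lift or push about any of the glassware and bottles standing around.

Things in the scene. Friction and masses are not known exactly. Their poses are not given: they have to be found in the camera images.
- alarm_unit: the tripped monitor: white and grey box with a red lamp, 190 mm long (its x axis), 100 mm wide (y), 70 mm high, fixed to the worktop; origin at the centre of its underside, +x points from its display end (towards the robot) to its far end, z up. The flat deck on top is at 70 mm. On the deck near the -x end are a display (1.4 mm high) and the lamp. Two 5 mm high, 4 mm wide rails run along x at y = +-32.5 mm beside the shutter
- alarm_unit_well (a point): centre of the mouth of the tripped monitor's round well, at deck height (z = 70 mm), 12 mm to the -x side of the unit's centre; same axes as the unit. The well is 46 mm across and 28 mm deep; in its middle stands the blue reset key, 24 mm across, its flat top 20 mm below the deck. The well lies under the shutter until this is pushed away
- alarm_unit_lamp (a point): top of the red lamp, 18 mm across, 77 mm above the worktop
- alarm_unit_ridge (a point): centre of the top of the orange ridge across the tripped monitor's shutter; moves with the shutter. The ridge is 8 mm thick (x), 44 mm wide (y); its top is 88 mm above the worktop and it rises 14.5 mm from the shutter plate, whose top is at 73.5 mm. The plate is 56 x 60 mm, with the ridge across its middle; push the ridge from either side
- alarm_unit_shutter (a joint): slide of the tripped monitor's shutter in m: 0 fully shut (centred over the well), 0.054 fully open, growing along the unit's +x; it stays where it is left, friction about 1.5 N. It may start up to 10 mm open
- alarm_unit_key (a joint): travel of the blue reset key in m: 0 up, 0.006 fully down; spring return, 1.2 N to begin, 4.8 N fully down
- normal_unit: the other monitor, same shape, with a green lamp: 190 mm long (its x axis), 100 mm wide (y), 70 mm high, fixed to the worktop; origin at the centre of its underside, +x points from its display end (towards the robot) to its far end, z up
- normal_unit_well (a point): centre of the mouth of the well of the green-lamp monitor, at deck height
- normal_unit_ridge (a point): centre of the top of the orange ridge on the green-lamp monitor's shutter, not to be moved
- normal_unit_key (a joint): travel of the green-lamp monitor's reset key in m, 0 up, 0.006 down; not to be pressed
- beaker_150: bystander: loose glass beaker, 70 mm across, 82 mm high; origin at the centre of its underside
- flask_100: bystander: loose conical flask, 64 mm across, 105 mm high; origin at the centre of its underside
- bottle_250: bystander: loose clear bottle with blue cap, 69 mm across, 145 mm high; origin at the centre of its underside
- bottle_100b: bystander: loose brown bottle with black cap, 57 mm across, 111 mm high; origin at the centre of its underside
Things that resemble listed ones, but are neither listed nor needed, are in the scene too. What is shaped like the alarm_unit but turquoise is not meant.

How it is judged:
By the outcome, as a careful person would: the job done as asked, in the order asked, and still so for the second after the job is handed in, with the robot touching nothing.
It also fails if it takes over 50 s, if anything falls off the work surface, if the arm or the gripper's body presses on something with over 40 N, if the wrist force passes 120 N, or if a joint passes its speed limit or range.

## Working session

There is one attempt and no reset: what is moved stays moved. The work goes in short steps, Python scripts to look and compute and a shell command to move; the robot and the scene stay as the last step left them, time stands still between calls to the robot, and variables do not carry over. Pictures are saved under pics/ and viewed, and the job is handed in when it is done.

```bash
mkdir -p pics; ls; python3 - <<'E'
from workcell import telemetry, vision, order, robot
import cv2
s=telemetry.get_state(); print(s); print(robot.grip_point_offset)
for n in ("side","top","wrist"):
    im=vision.camera(n); cv2.imwrite(f"pics/{n}0.png",im[:,:,::-1]); c=vision.calibration(n); print(n,c)
E
```

```text
pics
{'time_s': 0.0, 'joint_pos': array([ 6.18157261e+01,  1.40826730e+01,  8.93285367e+01,  9.62053372e-04,
        7.67032399e+01, -9.97605781e+00]), 'qvel': array([-0.0436362 ,  0.02874129, -0.06199246,  0.02175042, -0.12478106,
       -0.02347579]), 'joint_torque': array([-2.66739837e-03, -4.29503167e+01, -3.26125646e+01, -2.74176446e-04,
        5.36290536e-03, -1.34595004e-05]), 'eef_pos': array([0.20282319, 0.61692519, 0.23016247]), 'tcp_rot': array([-1.79887443e+02, -2.07485219e-02,  1.61791541e+02]), 'ft_force': array([-0.58017499, -0.24828415,  0.57101796]), 'torque': array([-0.01615855, -0.00267654, -0.03281972]), 'gripper_width': 0.998807759871745}
0.0187
side {'fx': 367.9558138538219, 'fy': 367.9558138538219, 'cx': 316.3120443448285, 'cy': 202.6598545567267, 'k1': 0.0054729058944340565, 'camera_from_world': array([[ 0.97658497, -0.21503255, -0.00654262, -0.62232093],
       [ 0.1451006 ,  0.6359215 ,  0.75799054, -0.07709263],
       [-0.15883204, -0.74119151,  0.65223273, -1.27849856],
       [ 0.        ,  0.        ,  0.        ,  1.        ]])}
top {'fx': 414.5629882
[... 270 characters left out ...]
21e-01,
        -5.94730636e-01],
       [-1.31377212e-01,  6.99838839e-05,  9.91332448e-01,
        -1.40434466e+00],
       [ 0.00000000e+00,  0.00000000e+00,  0.00000000e+00,
         1.00000000e+00]])}
wrist {'fx': 354.99503906403385, 'fy': 354.99503906403385, 'cx': 317.2371310555511, 'cy': 198.03955010453524, 'k1': -0.041098545714869365, 'T_tool_cam': array([[ 3.78824655e-04,  9.46036767e-01,  3.24059087e-01,
         8.45890285e-02],
       [ 9.99999919e-01, -4.02755720e-04,  6.77991990e-06,
         1.19716779e-03],
       [ 1.36930704e-04,  3.24059058e-01, -9.46036843e-01,
        -1.42772880e-01],
       [ 0.00000000e+00,  0.00000000e+00,  0.00000000e+00,
         1.00000000e+00]])}
```

View pics/top0.png

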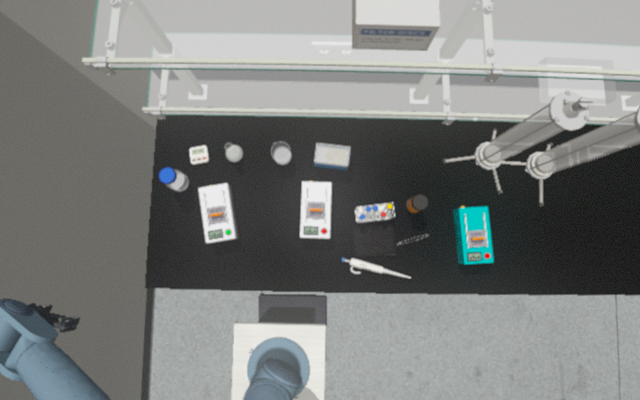

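View pics/side0.png

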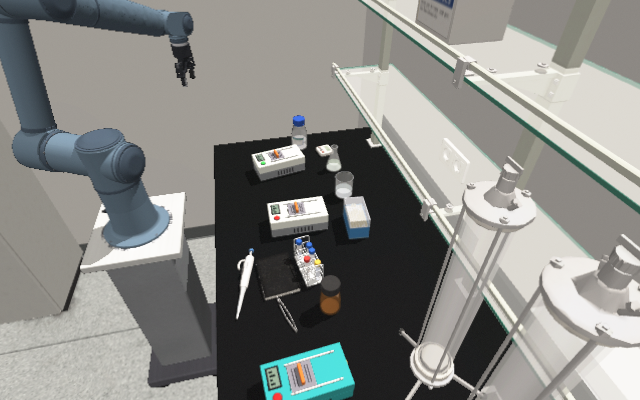

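View pics/wrist0.png

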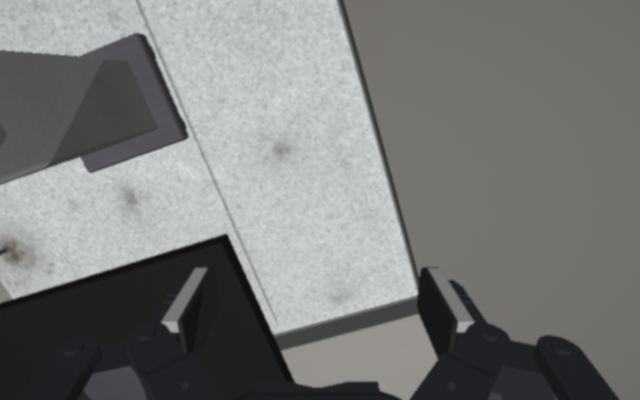

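The top view shows three monitor-shaped boxes:
- White at (217,212), with a green lamp.
- White at (316,210), with a red lamp at (324,231).
- Turquoise at (475,236), with a red lamp, which is the excluded decoy.

The white one at (316,210) fits the description. I'll confirm it in an enlarged crop and measure it.

```bash
cat > h.py <<'E'
import numpy as np, cv2
from workcell import telemetry, vision
from scipy.spatial.transform import Rotation as R
def ray(n,u,v,st=None):
    c=vision.calibration(n)
    K=np.array([[c["fx"],0,c["cx"]],[0,c["fy"],c["cy"]],[0,0,1]])
    # drawn = ray*(1+k1 r^2)
    x,y=cv2.undistortPoints(np.array([[[u,v]]],float),K,np.array([c["k1"],0,0,0,0]))[0,0]
    d=np.array([x,-y,-1.0])
    if n=="wrist":
        T=c["T_tool_cam"]; W=np.eye(4); W[:3,:3]=R.from_euler("xyz",st["tcp_rot"],degrees=True).as_matrix(); W[:3,3]=st["eef_pos"]; M=W@T
    else: M=np.linalg.inv(c["camera_from_world"])
    return M[:3,3],M[:3,:3]@d
def onz(n,u,v,z,st=None):
    o,d=ray(n,u,v,st); return o+d*(z-o[2])/d[2]
def two(r1,r2):
    (o1,d1),(o2,d2)=r1,r2
    t=np.linalg.lstsq(np.c_[d1,-d2],o2-o1,rcond=None)[0]
    a,b=o1+d1*t[0],o2+d2*t[1]; return (a+b)/2,np.linalg.norm(a-b)
E
python3 - <<'E'
from h import *
im=cv2.imread("pics/top0.png"); cr=cv2.resize(im[170:255,180:350],None,fx=4.5,fy=4.5,interpolation=cv2.INTER_CUBIC); cv2.imwrite("pics/topcrop.png",cr)
im2=cv2.imread("pics/side0.png"); cr=cv2.resize(im2[140:250,240:380],None,fx=5,fy=5,interpolation=cv2.INTER_CUBIC); cv2.imwrite("pics/sidecrop.png",cr)
for n,i in(("top",im),("side",im2)):
    hsv=cv2.cvtColor(i,cv2.COLOR_BGR2HSV)
    for nm,lo,hi in(("orange",(8,120,120),(20,255,255)),("red",(0,150,120),(7,255,255)),("red2",(172,150,120),(180,255,255)),("green",(45,120,90),(80,255,255))):
        m=cv2.inRange(hsv,lo,hi); k,_,s,c=cv2.connectedComponentsWithStats(m)
        print(n,nm,[(c[j].round(1).tolist(),int(s[j,4])) for j in range(1,k) if s[j,4]>5])
E
```

```text
top orange [([410.4, 206.5], 13), ([315.3, 209.5], 23), ([215.5, 214.4], 28), ([477.9, 238.1], 30)]
top red [([383.2, 214.0], 10), ([323.5, 230.4], 11), ([486.8, 255.5], 13)]
top red2 []
top green [([227.7, 231.5], 14)]
side orange [([276.0, 153.7], 23), ([295.9, 206.5], 27), ([329.2, 305.3], 178), ([300.6, 373.4], 88)]
side red [([276.5, 217.4], 11), ([306.4, 258.6], 28), ([276.9, 396.5], 45)]
side red2 []
side green [([262.8, 162.8], 8)]
```

View pics/topcrop.png

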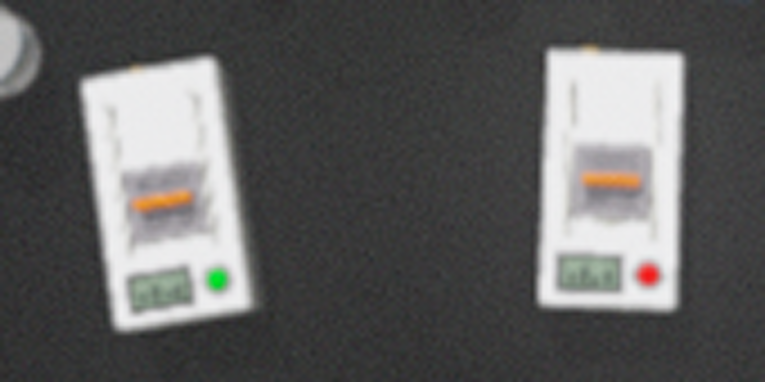

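View pics/sidecrop.png

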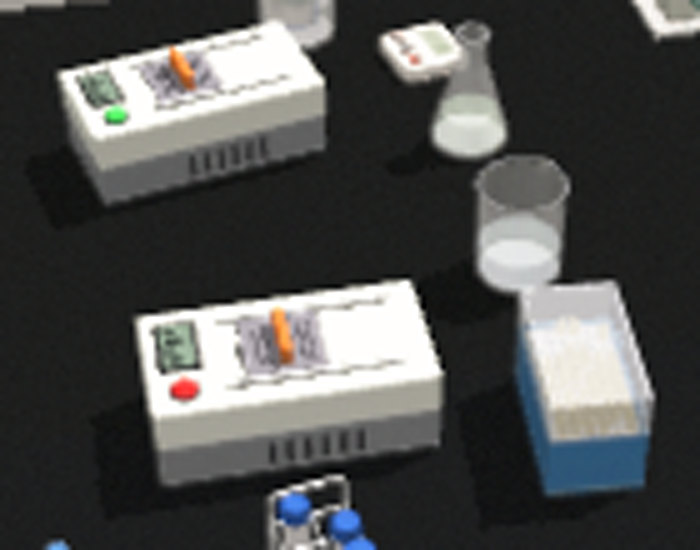

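The crops confirm it: the white box at top (316,210) / side (297,216) has the red lamp, and the white neighbour is green. Next I compute the pose.

```bash
python3 - <<'E'
from h import *
im=cv2.imread("pics/top0.png")
g=im.min(axis=2); m=((g>150)).astype(np.uint8); m[:175]=0; m[245:]=0; m[:,:290]=0; m[:,345:]=0
m=cv2.morphologyEx(m,cv2.MORPH_CLOSE,np.ones((9,9)))
c=max(cv2.findContours(m,0,2)[0],key=cv2.contourArea); print(cv2.minAreaRect(c))
b=cv2.boxPoints(cv2.minAreaRect(c)); P=np.array([onz("top",u,v,.07) for u,v in b]); print(P.round(4), [np.linalg.norm(P[i]-P[i-1]).round(4) for i in range(4)], P.mean(0))
cr=[(547,48),(684,53),(678,311),(538,305)]
Q=np.array([onz("top",180+(u+.5)/4.5-.5,170+(v+.5)/4.5-.5,.07) for u,v in cr]);print(Q.round(4),Q.mean(0))
for i,j in((3,0),(2,1)): d=Q[j]-Q[i]; print("yaw",np.degrees(np.arctan2(d[1],d[0])),np.linalg.norm(d))
print("ridge",onz("top",315.3,209.5,.086),two(ray("top",315.3,209.5),ray("side",295.9,206.5)))
print("lamp",onz("top",323.5,230.4,.077),two(ray("top",323.5,230.4),ray("side",276.5,217.4)))
print("gridge",onz("top",215.5,214.4,.086),"shelf edges",two(ray("top",350,111),ray("side",400,150)))
E
```

```text
((315.3445739746094, 209.4384002685547), (30.473278045654297, 56.94818878173828), 1.6365771293640137)
[[ 0.4478 -0.0633  0.07  ]
 [ 0.6419 -0.0639  0.07  ]
 [ 0.641  -0.1682  0.07  ]
 [ 0.4469 -0.1658  0.07  ]] [np.float64(0.1025), np.float64(0.1941), np.float64(0.1043), np.float64(0.1941)] [ 0.54439164 -0.11530469  0.07      ]
[[ 0.6428 -0.0647  0.07  ]
 [ 0.6411 -0.169   0.07  ]
 [ 0.4457 -0.1676  0.07  ]
 [ 0.448  -0.0628  0.07  ]] [ 0.54439411 -0.11601886  0.07      ]
yaw -0.5365205171189188 0.19480071916972053
yaw -0.4090532957488924 0.19542705496582388
ridge [ 0.5417913  -0.11527679  0.086     ] (array([ 0.54260318, -0.11521422,  0.07758087]), np.float64(7.069631196102708e-06))
lamp [ 0.47281604 -0.14417706  0.077     ] (array([ 0.47299624, -0.14428311,  0.06874316]), np.float64(0.0004110270556168034))
gridge [0.518385   0.21946162 0.086     ] shelf edges (array([ 0.82120525, -0.21485964,  0.31682783]), np.float64(0.026804152101412307))
```

Pose estimate: unit centre about (0.544,-0.116), yaw about -0.5°, and the ridge about 10 mm open. I'll go to a viewing pose above it with the jaws across y.

```bash
cat >> h.py <<'E'
def rel(target,yaw):
    s=telemetry.get_state(); M=R.from_euler("xyz",s["tcp_rot"],degrees=True)
    d=M.inv().apply(np.array(target)-s["eef_pos"])*1000
    rv=(M.inv()*R.from_euler("xyz",[180,0,yaw],degrees=True)).as_rotvec(degrees=True)
    print("t",s["time_s"],"at",s["eef_pos"].round(4),s["tcp_rot"].round(2),"F",s["ft_force"].round(1),"w",s["gripper_width"]); print("go",d.round(1),"rot",rv.round(2))
E
python3 -c "
from h import *
rel([.50,-.116,.22],179.5)"
```

```text
t 0.15 at [0.2029 0.6171 0.2304] [-1.7991e+02 -1.0000e-02  1.6179e+02] F [-0.3 -0.3 -0.1] w 0.9997404309073211
go [-511.3 -603.5   11.2] rot [ -0.08  -0.03 -17.71]
```

```bash
python3 -m handwheel '[{"dx":-15,"dy":-18},{"dx":-45,"dy":-53,"yaw":-1},{"dx":-80,"dy":-95,"yaw":-3},{"dx":-118,"dy":-139,"yaw":-5},{"dx":-156,"dy":-184,"yaw":-7},{"dx":-194,"dy":-229,"yaw":-9},{"dx":-232,"dy":-274,"yaw":-11},{"dx":-270,"dy":-319,"yaw":-13},{"dx":-308,"dy":-364,"yaw":-15},{"dx":-344,"dy":-406,"yaw":-17.7}]' 255 30; python3 -c "
from h import *
rel([.50,-.116,.22],179.5)"
```

```text
t 0.15 at [0.2029 0.6171 0.2304] [-1.7991e+02 -1.0000e-02  1.6179e+02] F [-0.3 -0.3 -0.1] w 0.9997404309073211
go [-511.3 -603.5   11.2] rot [ -0.08  -0.03 -17.71]schema error: expected keys dx, dy, dz, yaw
```

```bash
python3 -m handwheel '[{"dx":-15,"dy":-18,"dz":0,"yaw":0},{"dx":-45,"dy":-53,"dz":0,"yaw":-1},{"dx":-80,"dy":-95,"dz":0,"yaw":-3},{"dx":-118,"dy":-139,"dz":0,"yaw":-5},{"dx":-156,"dy":-184,"dz":0,"yaw":-7},{"dx":-194,"dy":-229,"dz":0,"yaw":-9},{"dx":-232,"dy":-274,"dz":0,"yaw":-11},{"dx":-270,"dy":-319,"dz":0,"yaw":-13},{"dx":-308,"dy":-364,"dz":0,"yaw":-15},{"dx":-344,"dy":-406,"dz":0,"yaw":-17.7}]' 255 30; python3 -c "
from h import *
rel([.50,-.116,.22],179.5)"
```

```text
time_s: 1.4
eef_pos: [0.4033, 0.1224, 0.2313]
tcp_rot: [180.0, 0.0, 179.6]
ft_force: [1.2, 0.7, 0.4]
gripper_width: -0.001
t 1.4 at [0.4033 0.1224 0.2313] [1.8000e+02 4.0000e-02 1.7956e+02] F [1.2 0.7 0.4] w -0.0009486814379159261
go [ -98.5 -237.7   11.4] rot [0.   0.04 0.06]
```

```bash
python3 -m handwheel '[{"dx":-12,"dy":-30,"dz":1,"yaw":0},{"dx":-29,"dy":-70,"dz":3,"yaw":0},{"dx":-47,"dy":-112,"dz":5,"yaw":0},{"dx":-64,"dy":-154,"dz":7,"yaw":0},{"dx":-80,"dy":-193,"dz":9,"yaw":0},{"dx":-92,"dy":-222,"dz":11,"yaw":0},{"dx":-97,"dy":-235,"dz":11,"yaw":0},{"dx":-98,"dy":-239,"dz":11,"yaw":0},{"dx":-98,"dy":-239,"dz":11,"yaw":0},{"dx":-98,"dy":-239,"dz":11,"yaw":0}]'; python3 - <<'E'
from h import *
s=telemetry.get_state(); print(s["eef_pos"],s["tcp_rot"],s["ft_force"])
for n in("wrist","side","top"): cv2.imwrite(f"pics/{n}1.png",vision.camera(n)[:,:,::-1])
E
```

```text
time_s: 2.65
eef_pos: [0.4987, -0.1147, 0.2204]
tcp_rot: [180.0, 0.0, 179.6]
ft_force: [-0.2, 0.1, 1.2]
gripper_width: -0.002
[ 0.49870835 -0.11467909  0.2203915 ] [1.79992422e+02 7.12409405e-03 1.79553992e+02] [-0.22187718  0.12408237  1.18944708]
```

View pics/wrist1.png

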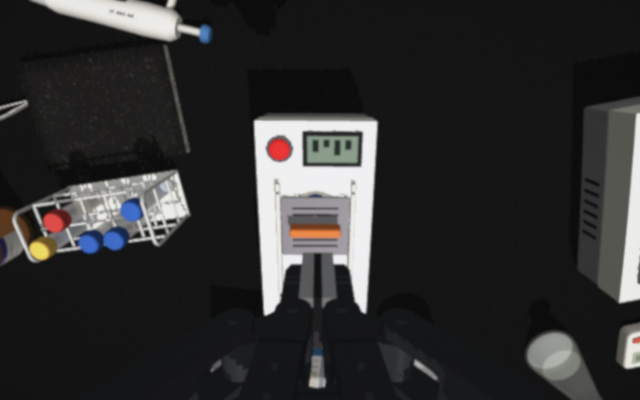

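The wrist view has the robot's side at the top. The red lamp is at (279,149), the display at (332,149), the ridge at (315,228) and the near deck edge at row about 119. A sliver of the well shows at (315,195), so the shutter is slightly open. I'll measure from here.

```bash
python3 - <<'E'
from h import *
im=cv2.imread("pics/wrist1.png"); cv2.imwrite("pics/wc1.png",cv2.resize(im[100:320,230:400],None,fx=2.7,fy=2.7,interpolation=cv2.INTER_CUBIC))
st=dict(eef_pos=np.array([.49870835,-.11467909,.2203915]),tcp_rot=np.array([179.992,.0071,179.554]))
hsv=cv2.cvtColor(im,cv2.COLOR_BGR2HSV)
for nm,lo,hi,z in(("orange",(5,150,120),(20,255,255),.088),("red",(0,150,120),(4,255,255),.077)):
    m=cv2.inRange(hsv,lo,hi); m[:,:240]=0; m[:,400:]=0;k,_,s,c=cv2.connectedComponentsWithStats(m)
    for j in range(1,k):
        if s[j,4]>20: print(nm,c[j],s[j],onz("wrist",*c[j],z,st), [onz("wrist",u,v,z,st).round(4) for u,v in((s[j,0]-.5,s[j,1]+s[j,3]/2),(s[j,0]+s[j,2]-.5,s[j,1]+s[j,3]/2))])
for u,v in((256,119),(377,119),(262,300),(368,300)): print(onz("wrist",u,v,.07,st).round(4))
print("plate",[onz("wrist",u,v,.0735,st).round(4) for u,v in((282,197),(349,197),(350,254),(282,254))])
s0=telemetry.get_state();print(s0["time_s"],s0["eef_pos"])
E
```

```text
orange [314.66439909 232.00226757] [290 228  50   9 441] [ 0.53921094 -0.11568642  0.088     ] [array([ 0.5395, -0.137 ,  0.088 ]), array([ 0.5398, -0.0946,  0.088 ])]
red [278.73417722 149.2278481 ] [269 140  20  20 316] [ 0.47030454 -0.14436593  0.077     ] [array([ 0.4709, -0.1527,  0.077 ]), array([ 0.471 , -0.1364,  0.077 ])]
[ 0.4466 -0.1626  0.07  ]
[ 0.4474 -0.0642  0.07  ]
[ 0.6194 -0.1678  0.07  ]
[ 0.6202 -0.0647  0.07  ]
plate [array([ 0.5126, -0.1437,  0.0735]), array([ 0.513 , -0.0859,  0.0735]), array([ 0.568 , -0.0838,  0.0735]), array([ 0.5675, -0.1459,  0.0735])]
2.8 [ 0.49879888 -0.11497153  0.22037835]
```

View pics/wc1.png

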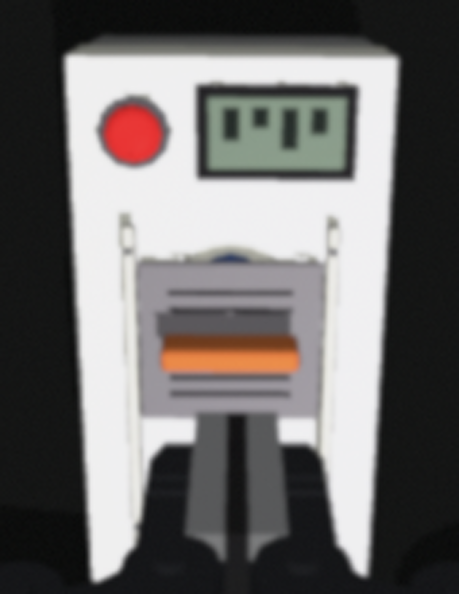

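View pics/side1.png

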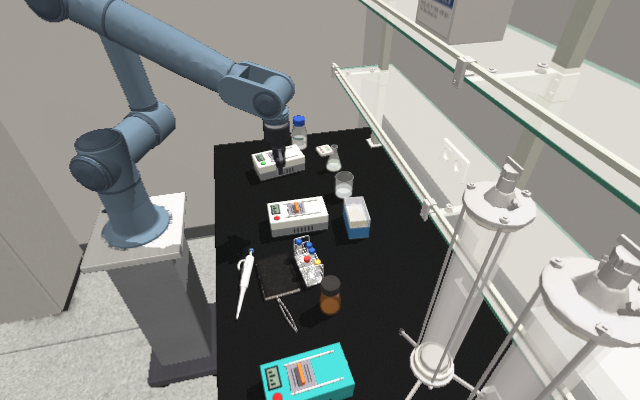

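Measurements agree: box near edge at x=0.447 and centre about 0.543, well about (0.530,-0.115), ridge at x=0.5395, so the shutter is about 9 mm open. I'll lower the shut fingertips on the display side of the ridge.

```bash
python3 -m handwheel '[{"dx":-4,"dy":0,"dz":10,"yaw":0},{"dx":-10,"dy":0,"dz":35,"yaw":0},{"dx":-13,"dy":0,"dz":65,"yaw":0},{"dx":-13,"dy":0,"dz":95,"yaw":0},{"dx":-13,"dy":0,"dz":115,"yaw":0},{"dx":-13,"dy":0,"dz":128,"yaw":0},{"dx":-13,"dy":0,"dz":135,"yaw":0},{"dx":-13,"dy":0,"dz":139,"yaw":0},{"dx":-13,"dy":0,"dz":141,"yaw":0},{"dx":-13,"dy":0,"dz":141,"yaw":0}]'; python3 - <<'E'
from h import *
s=telemetry.get_state(); print(s["eef_pos"],s["tcp_rot"],s["ft_force"])
cv2.imwrite("pics/wrist2.png",vision.camera("wrist")[:,:,::-1])
E
```

```text
time_s: 4.05
eef_pos: [0.5122, -0.1158, 0.0797]
tcp_rot: [-180.0, 0.0, 179.5]
ft_force: [-0.9, -0.4, 1.1]
gripper_width: 0.001
[ 0.51218655 -0.11580128  0.07969198] [-1.79979853e+02  4.13467809e-02  1.79490887e+02] [-0.90073903 -0.44992447  1.14350409]
```

View pics/wrist2.png

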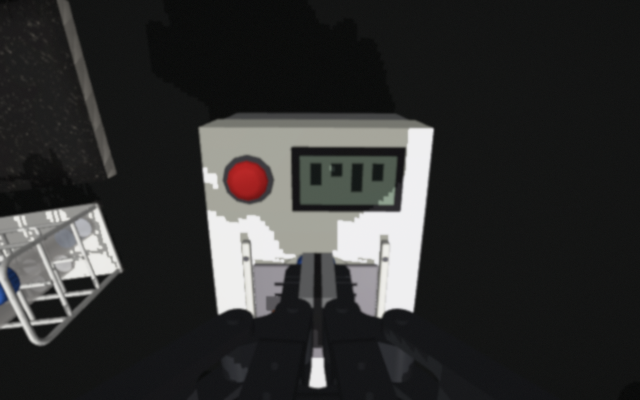

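The fingertips, at (318,255), are over the plate on the display side, with no contact force. Now I push +x.

```bash
python3 -m handwheel '[{"dx":-5,"dy":0,"dz":0,"yaw":0},{"dx":-10,"dy":0,"dz":0,"yaw":0},{"dx":-16,"dy":0,"dz":0,"yaw":0},{"dx":-23,"dy":0,"dz":0,"yaw":0},{"dx":-31,"dy":0,"dz":0,"yaw":0},{"dx":-39,"dy":0,"dz":0,"yaw":0},{"dx":-46,"dy":0,"dz":0,"yaw":0},{"dx":-51,"dy":0,"dz":0,"yaw":0},{"dx":-54,"dy":0,"dz":0,"yaw":0},{"dx":-55,"dy":0,"dz":0,"yaw":0}]'
```

```text
time_s: 5.35
eef_pos: [0.567, -0.1162, 0.0792]
tcp_rot: [-180.0, -0.0, 179.5]
ft_force: [-1.4, -1.2, 0.4]
gripper_width: 0.002
```

```bash
python3 -m handwheel '[{"dx":-0.5,"dy":0,"dz":0,"yaw":0},{"dx":-0.5,"dy":0,"dz":0,"yaw":0},{"dx":-1,"dy":0,"dz":0,"yaw":0},{"dx":-1,"dy":0,"dz":0,"yaw":0},{"dx":-1.5,"dy":0,"dz":0,"yaw":0},{"dx":-1.5,"dy":0,"dz":0,"yaw":0},{"dx":-2,"dy":0,"dz":0,"yaw":0},{"dx":-2,"dy":0,"dz":0,"yaw":0},{"dx":-2,"dy":0,"dz":0,"yaw":0},{"dx":-2,"dy":0,"dz":0,"yaw":0}]'; python3 - <<'E'
from h import *
s=telemetry.get_state(); print(s["eef_pos"],s["tcp_rot"],s["ft_force"])
cv2.imwrite("pics/wrist3.png",vision.camera("wrist")[:,:,::-1])
E
```

```text
time_s: 6.6
eef_pos: [0.5689, -0.1161, 0.0793]
tcp_rot: [180.0, 0.0, 179.5]
ft_force: [-0.9, -0.9, -0.4]
gripper_width: -0.003
[ 0.56890771 -0.11613856  0.07928476] [1.79997718e+02 3.80073418e-03 1.79490553e+02] [-0.92135446 -0.88206525 -0.4396992 ]
```

View pics/wrist3.png

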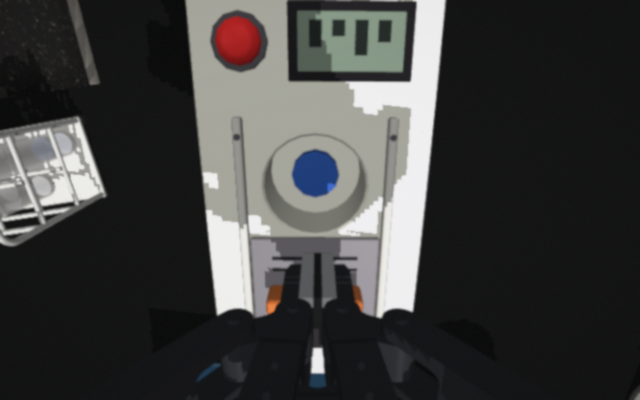

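The shutter is pushed away: well at (315,183), blue key at (315,173), near plate edge at row 238. The force hasn't risen, so it isn't at its stop yet. I'll measure and keep pushing gently.

```bash
python3 - <<'E'
from h import *
im=cv2.imread("pics/wrist3.png")
st=telemetry.get_state()
hsv=cv2.cvtColor(im,cv2.COLOR_BGR2HSV); m=cv2.inRange(hsv,(105,120,60),(125,255,255)); m[:130]=0;m[215:]=0;m[:,:280]=0;m[:,350:]=0
c=max(cv2.findContours(m,0,2)[0],key=cv2.contourArea); e=cv2.fitEllipse(c); print(e)
print("key",onz("wrist",*e[0],.05,st), [onz("wrist",e[0][0]+d,e[0][1],.05,st).round(4) for d in(-e[1][0]/2,e[1][0]/2)])
print("well near/left/right/far",[onz("wrist",u,v,.07,st).round(4) for u,v in((315,134),(265,183),(364,183),(315,231))])
print("plate edge",onz("wrist",315,238,.0735,st))
cv2.imwrite("pics/wc3.png",cv2.resize(im[100:320,220:420],None,fx=2.7,fy=2.7,interpolation=cv2.INTER_CUBIC))
E
python3 -m handwheel '[{"dx":-0.5,"dy":0,"dz":0,"yaw":0},{"dx":-1,"dy":0,"dz":0,"yaw":0},{"dx":-1,"dy":0,"dz":0,"yaw":0},{"dx":-1.5,"dy":0,"dz":0,"yaw":0},{"dx":-1.5,"dy":0,"dz":0,"yaw":0},{"dx":-2,"dy":0,"dz":0,"yaw":0},{"dx":-2,"dy":0,"dz":0,"yaw":0},{"dx":-2,"dy":0,"dz":0,"yaw":0},{"dx":-2,"dy":0,"dz":0,"yaw":0},{"dx":-2,"dy":0,"dz":0,"yaw":0}]'
```

```text
((314.908447265625, 173.01950073242188), (43.42538833618164, 44.2977294921875), 172.13641357421875)
key [ 0.53039896 -0.11550753  0.05      ] [array([ 0.5303, -0.1264,  0.05  ]), array([ 0.5305, -0.1046,  0.05  ])]
well near/left/right/far [array([ 0.5079, -0.1151,  0.07  ]), array([ 0.5295, -0.1377,  0.07  ]), array([ 0.5299, -0.0935,  0.07  ]), array([ 0.5531, -0.1156,  0.07  ])]
plate edge [ 0.55501983 -0.11558062  0.0735    ]
time_s: 7.9
eef_pos: [0.5709, -0.1162, 0.0793]
tcp_rot: [180.0, 0.0, 179.5]
ft_force: [-1.4, 0.0, -1.0]
gripper_width: 0.001
```

View pics/wc3.png

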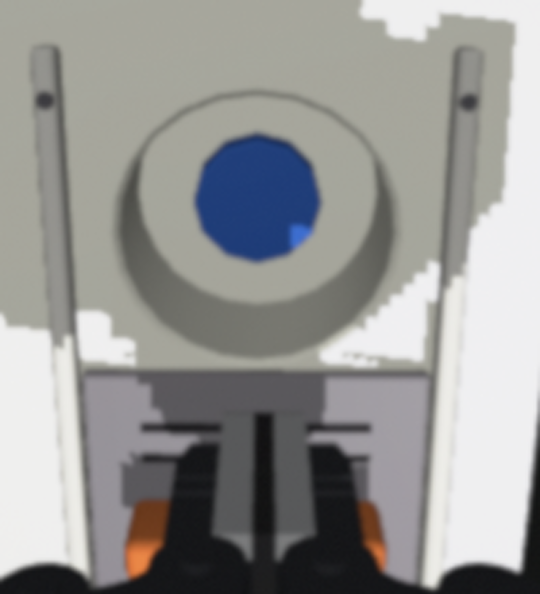

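The well centre is (0.5305,-0.1155), from both the rim and the key. The shutter is near its end, so I'll feel for the stop.

```bash
python3 -m handwheel '[{"dx":-0.5,"dy":0,"dz":0,"yaw":0},{"dx":-1,"dy":0,"dz":0,"yaw":0},{"dx":-1,"dy":0,"dz":0,"yaw":0},{"dx":-1.5,"dy":0,"dz":0,"yaw":0},{"dx":-1.5,"dy":0,"dz":0,"yaw":0},{"dx":-2,"dy":0,"dz":0,"yaw":0},{"dx":-2,"dy":0,"dz":0,"yaw":0},{"dx":-2,"dy":0,"dz":0,"yaw":0},{"dx":-2,"dy":0,"dz":0,"yaw":0},{"dx":-2,"dy":0,"dz":0,"yaw":0}]'
```

```text
time_s: 9.15
eef_pos: [0.5712, -0.1162, 0.0792]
tcp_rot: [180.0, -0.3, 179.5]
ft_force: [-9.5, 0.4, 5.4]
gripper_width: 0.002
```

It's at the end stop (9.5 N, no motion). I'll back off, go over the well and descend to just above the key.

```bash
python3 -m handwheel '[{"dx":3,"dy":0,"dz":0,"yaw":0},{"dx":10,"dy":0,"dz":-4,"yaw":0},{"dx":22,"dy":0.5,"dz":-6,"yaw":0},{"dx":33,"dy":0.7,"dz":-6,"yaw":0},{"dx":40,"dy":0.7,"dz":-5,"yaw":0},{"dx":42.4,"dy":0.7,"dz":-2,"yaw":0},{"dx":42.4,"dy":0.7,"dz":4,"yaw":0},{"dx":42.4,"dy":0.7,"dz":12,"yaw":0},{"dx":42.4,"dy":0.7,"dz":18,"yaw":0},{"dx":42.4,"dy":0.7,"dz":22,"yaw":0}]'; python3 - <<'E'
from h import *
s=telemetry.get_state(); print(s["eef_pos"],s["tcp_rot"],s["ft_force"])
cv2.imwrite("pics/wrist4.png",vision.camera("wrist")[:,:,::-1])
E
```

```text
time_s: 10.4
eef_pos: [0.5303, -0.115, 0.0566]
tcp_rot: [180.0, -0.0, 179.5]
ft_force: [-0.5, 0.5, -0.0]
gripper_width: 0.001
[ 0.53034959 -0.11502237  0.05657173] [ 1.79981509e+02 -4.07085494e-02  1.79497868e+02] [-0.48138973  0.54285781 -0.0105356 ]
```

View pics/wrist4.png

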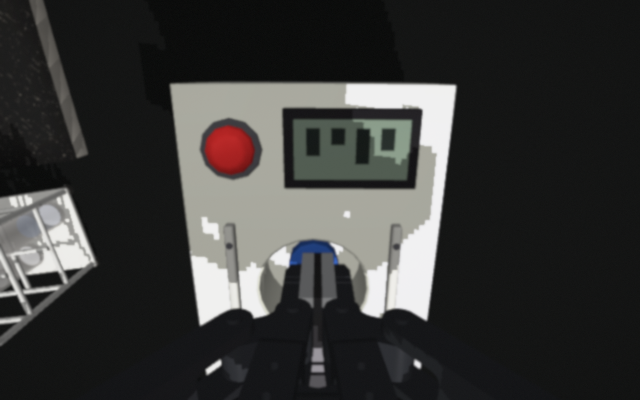

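The fingertips (318,255) are centred in the well above the blue key, with no contact. I'll press down slowly.

```bash
python3 -m handwheel '[{"dx":0,"dy":0,"dz":2,"yaw":0},{"dx":0,"dy":0,"dz":4,"yaw":0},{"dx":0,"dy":0,"dz":6,"yaw":0},{"dx":0,"dy":0,"dz":8,"yaw":0},{"dx":0,"dy":0,"dz":9,"yaw":0},{"dx":0,"dy":0,"dz":10,"yaw":0},{"dx":0,"dy":0,"dz":11,"yaw":0},{"dx":0,"dy":0,"dz":11.5,"yaw":0},{"dx":0,"dy":0,"dz":12,"yaw":0},{"dx":0,"dy":0,"dz":12,"yaw":0}]'
```

```text
time_s: 11.7
eef_pos: [0.5306, -0.1152, 0.0454]
tcp_rot: [-180.0, 0.0, 179.5]
ft_force: [-1.0, 0.0, 3.6]
gripper_width: 0.0
```

```bash
python3 -m handwheel '[{"dx":0,"dy":0,"dz":0.5,"yaw":0},{"dx":0,"dy":0,"dz":1,"yaw":0},{"dx":0,"dy":0,"dz":1.5,"yaw":0},{"dx":0,"dy":0,"dz":2,"yaw":0},{"dx":0,"dy":0,"dz":2.5,"yaw":0},{"dx":0,"dy":0,"dz":3,"yaw":0},{"dx":0,"dy":0,"dz":3,"yaw":0},{"dx":0,"dy":0,"dz":3,"yaw":0},{"dx":0,"dy":0,"dz":3,"yaw":0},{"dx":0,"dy":0,"dz":3,"yaw":0}]'
```

```text
time_s: 12.95
eef_pos: [0.5307, -0.1152, 0.0438]
tcp_rot: [180.0, -0.0, 179.5]
ft_force: [-6.2, 1.9, 16.2]
gripper_width: -0.003
```

The key is at its stop: 16 N, well above the 4.8 N spring, with z=0.0438. I'll hold another 1.25 s and look at the force while it's held.

```bash
python3 -m handwheel '[{"dx":0,"dy":0,"dz":0.3,"yaw":0},{"dx":0,"dy":0,"dz":0.3,"yaw":0},{"dx":0,"dy":0,"dz":0.3,"yaw":0},{"dx":0,"dy":0,"dz":0.3,"yaw":0},{"dx":0,"dy":0,"dz":0.3,"yaw":0},{"dx":0,"dy":0,"dz":0.3,"yaw":0},{"dx":0,"dy":0,"dz":0.3,"yaw":0},{"dx":0,"dy":0,"dz":0.3,"yaw":0},{"dx":0,"dy":0,"dz":0.3,"yaw":0},{"dx":0,"dy":0,"dz":0.3,"yaw":0}]'; python3 - <<'E'
from h import *
cv2.imwrite("pics/wrist5.png",vision.camera("wrist")[:,:,::-1])
cv2.imwrite("pics/top5.png",vision.camera("top")[:,:,::-1])
E
```

```text
time_s: 14.2
eef_pos: [0.5307, -0.1152, 0.0438]
tcp_rot: [180.0, -0.1, 179.5]
ft_force: [-7.8, 3.0, 17.6]
gripper_width: -0.005
```

View pics/wrist5.png

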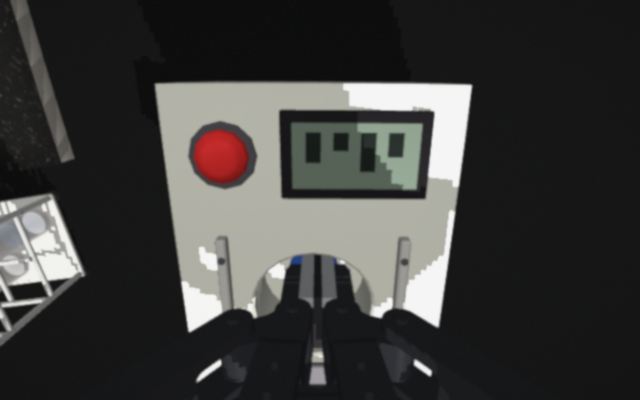

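The key stayed fully down for over 1.5 s (17.6 N, z=0.0438). The lamp at (220,156) is still red. I'll come out, go over the ridge and look.

```bash
python3 -m handwheel '[{"dx":0,"dy":0,"dz":-4,"yaw":0},{"dx":0,"dy":0,"dz":-14,"yaw":0},{"dx":0,"dy":0,"dz":-32,"yaw":0},{"dx":0,"dy":0,"dz":-55,"yaw":0},{"dx":-2,"dy":0,"dz":-72,"yaw":0},{"dx":-15,"dy":0,"dz":-78,"yaw":0},{"dx":-35,"dy":0,"dz":-78,"yaw":0},{"dx":-58,"dy":0,"dz":-78,"yaw":0},{"dx":-74,"dy":0,"dz":-78,"yaw":0},{"dx":-80,"dy":0,"dz":-78,"yaw":0}]'; python3 - <<'E'
from h import *
s=telemetry.get_state(); print(s["eef_pos"],s["tcp_rot"],s["ft_force"])
cv2.imwrite("pics/wrist6.png",vision.camera("wrist")[:,:,::-1])
E
```

```text
time_s: 15.55
eef_pos: [0.6114, -0.1157, 0.1194]
tcp_rot: [180.0, -0.0, 179.5]
ft_force: [-0.2, 0.1, -0.1]
gripper_width: -0.002
[ 0.61136183 -0.11571199  0.11940491] [ 1.79984659e+02 -3.59411667e-02  1.79514276e+02] [-0.24694212  0.13116692 -0.08849689]
```

View pics/wrist6.png

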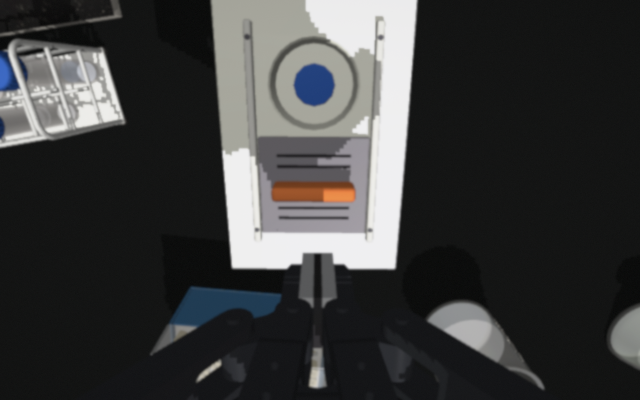

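The view shows the well with the key back up (314,85), the shutter fully open, and the ridge at (314,192). The fingers are beyond the ridge, and the beaker (465,330) and blue box are clear of them. I'll descend on the far side.

```bash
python3 - <<'E'
from h import *
st=telemetry.get_state()
print("ridge far/near top",onz("wrist",314,201,.088,st),onz("wrist",314,188,.088,st),"boxedge",onz("wrist",230,289,.06,st))
E
python3 -m handwheel '[{"dx":0,"dy":0,"dz":4,"yaw":0},{"dx":0,"dy":0,"dz":11,"yaw":0},{"dx":0,"dy":0,"dz":19,"yaw":0},{"dx":0,"dy":0,"dz":27,"yaw":0},{"dx":0,"dy":0,"dz":33,"yaw":0},{"dx":0,"dy":0,"dz":37,"yaw":0},{"dx":0,"dy":0,"dz":39,"yaw":0},{"dx":0,"dy":0,"dz":40,"yaw":0},{"dx":0,"dy":0,"dz":40,"yaw":0},{"dx":0,"dy":0,"dz":40,"yaw":0}]'
```

```text
ridge far/near top [ 0.58858097 -0.11577841  0.088     ] [ 0.58149915 -0.11569961  0.088     ] boxedge [ 0.65990608 -0.17260114  0.06      ]
time_s: 16.85
eef_pos: [0.6106, -0.1159, 0.0802]
tcp_rot: [-180.0, 0.0, 179.5]
ft_force: [-0.2, -0.1, -0.1]
gripper_width: 0.003
```

```bash
python3 -m handwheel '[{"dx":4,"dy":0,"dz":0,"yaw":0},{"dx":9,"dy":0,"dz":0,"yaw":0},{"dx":15,"dy":0,"dz":0,"yaw":0},{"dx":23,"dy":0,"dz":0,"yaw":0},{"dx":32,"dy":0,"dz":0,"yaw":0},{"dx":41,"dy":0,"dz":0,"yaw":0},{"dx":50,"dy":0,"dz":0,"yaw":0},{"dx":57,"dy":0,"dz":0,"yaw":0},{"dx":62,"dy":0,"dz":0,"yaw":0},{"dx":64,"dy":0,"dz":0,"yaw":0}]'
```

```text
time_s: 18.1
eef_pos: [0.5468, -0.1153, 0.0801]
tcp_rot: [-180.0, 0.1, 179.5]
ft_force: [6.4, 1.6, -3.5]
gripper_width: 0.0
```

```bash
python3 -m handwheel '[{"dx":0.5,"dy":0,"dz":0,"yaw":0},{"dx":1,"dy":0,"dz":0,"yaw":0},{"dx":1,"dy":0,"dz":0,"yaw":0},{"dx":1.5,"dy":0,"dz":0,"yaw":0},{"dx":1.5,"dy":0,"dz":0,"yaw":0},{"dx":2,"dy":0,"dz":0,"yaw":0},{"dx":2,"dy":0,"dz":0,"yaw":0},{"dx":2.5,"dy":0,"dz":0,"yaw":0},{"dx":2.5,"dy":0,"dz":0,"yaw":0},{"dx":2.5,"dy":0,"dz":0,"yaw":0}]'; python3 - <<'E'
from h import *
cv2.imwrite("pics/wrist7.png",vision.camera("wrist")[:,:,::-1])
E
```

```text
time_s: 19.35
eef_pos: [0.5467, -0.1154, 0.0803]
tcp_rot: [-180.0, 0.4, 179.4]
ft_force: [11.5, 1.6, -6.9]
gripper_width: -0.003
```

View pics/wrist7.png

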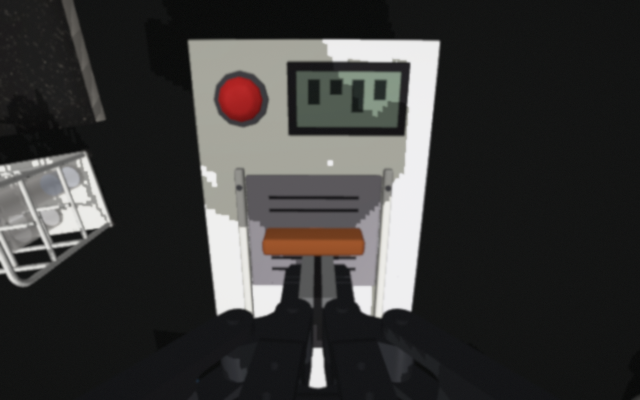

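The shutter has met a stop again (11.5 N, no motion). Contact points 0.5712 and 0.5467, plus 22 mm of finger and 8 mm of ridge, give about 54.5 mm of travel, so it should be fully shut. I'll retreat and check in the image.

```bash
python3 - <<'E'
from h import *
st=telemetry.get_state()
print("plate near edge, expect .5025:",onz("wrist",315,176,.0735,st))
E
python3 -m handwheel '[{"dx":-3,"dy":0,"dz":0,"yaw":0},{"dx":-9,"dy":0,"dz":0,"yaw":0},{"dx":-14,"dy":0,"dz":-4,"yaw":0},{"dx":-15,"dy":0,"dz":-15,"yaw":0},{"dx":-15,"dy":0,"dz":-35,"yaw":0},{"dx":-13,"dy":0,"dz":-60,"yaw":0},{"dx":0,"dy":0,"dz":-90,"yaw":0},{"dx":20,"dy":0,"dz":-115,"yaw":0},{"dx":40,"dy":0,"dz":-135,"yaw":0},{"dx":48,"dy":0,"dz":-140,"yaw":0}]'
python3 - <<'E'
from h import *
s=telemetry.get_state(); print(s["time_s"],s["eef_pos"],s["tcp_rot"],s["ft_force"])
for n in("wrist","side","top"): cv2.imwrite(f"pics/{n}8.png",vision.camera(n)[:,:,::-1])
E
```

```text
plate near edge, expect .5025: [ 0.50356729 -0.11441094  0.0735    ]
time_s: 20.65
eef_pos: [0.4963, -0.1152, 0.2229]
tcp_rot: [-179.9, 0.2, 179.5]
ft_force: [-0.9, 1.2, -0.9]
gripper_width: -0.002
20.65 [ 0.49625515 -0.11522955  0.22290635] [-179.88030777    0.24675946  179.47550892] [-0.89824351  1.21385716 -0.93630858]
```

View pics/wrist8.png

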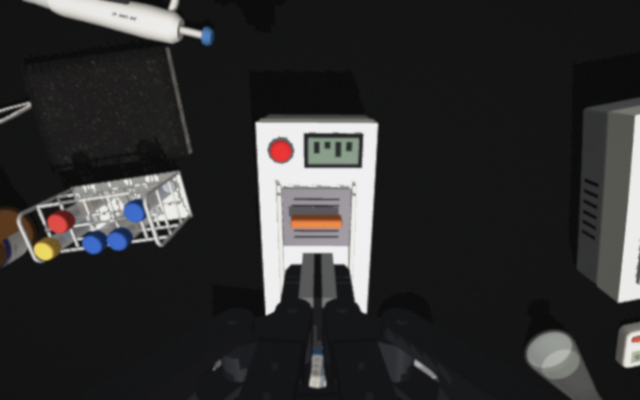

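View pics/side8.png

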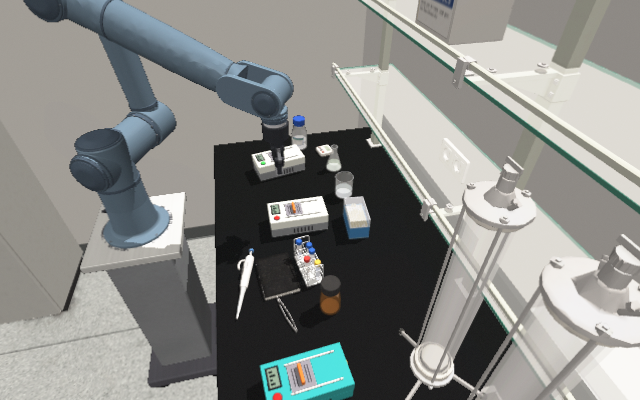

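Everything stands as before and the shutter is back over the well. I'll check the shutter position, and the key depth while pressed (wrist5) against unpressed (wrist4).

```bash
python3 - <<'E'
from h import *
st=telemetry.get_state()
im=cv2.imread("pics/wrist8.png");hsv=cv2.cvtColor(im,cv2.COLOR_BGR2HSV)
m=cv2.inRange(hsv,(5,150,120),(20,255,255)); m[:,:240]=0;m[:,400:]=0; k,_,s,c=cv2.connectedComponentsWithStats(m); j=1+s[1:,4].argmax()
print("ridge top centre",onz("wrist",*c[j],.088,st),"(was .5392 same view); plate edges",onz("wrist",315,187.5,.0735,st),onz("wrist",315,245,.0735,st))
out=[]
for n,p in(("wrist4",([.53035,-.11502,.05657],[179.98,-.04,179.498])),("wrist5",([.5307,-.1152,.0438],[180,-.1,179.5]))):
    im=cv2.imread(f"pics/{n}.png"); b=im.astype(int); M=(b[:,:,0]-b[:,:,2]>40).astype(np.uint8); M[:230]=0;M[300:]=0;M[:,:270]=0;M[:,360:]=0
    ys,xs=np.nonzero(M); print(n,xs.min(),xs.max(),ys.min(),ys.max())
    for x in(296,300,336,340):
        q=ys[xs==x]
        if len(q):
            o,d=ray("wrist",x,q.min()-.5,dict(eef_pos=np.array(p[0]),tcp_rot=np.array(p[1])))
            # intersect vertical key cylinder r=12mm about well
            a=o[:2]-[.5305,-.1155]; A=d[:2]@d[:2];B=2*a@d[:2];C=a@a-.012**2; t=(-B-np.sqrt(max(0,B*B-4*A*C)))/(2*A); print(x,q.min(),"key rim z",(o+d*t)[2].round(4))
    out.append(cv2.resize(im[220:320,240:400],None,fx=4,fy=4,interpolation=cv2.INTER_CUBIC))
cv2.imwrite("pics/cmp.png",cv2.resize(np.hstack(out),(800,250)))
E
```

```text
ridge top centre [ 0.52781675 -0.11481092  0.088     ] (was .5392 same view); plate edges [ 0.50157339 -0.11540855  0.0735    ] [ 0.5559551  -0.11599436  0.0735    ]
wrist4 289 337 241 265
296 247 key rim z 0.0493
300 243 key rim z 0.0479
336 257 key rim z 0.0529
wrist5 291 336 256 264
296 256 key rim z 0.0468
300 256 key rim z 0.0492
336 262 key rim z 0.0472
```

View pics/cmp.png

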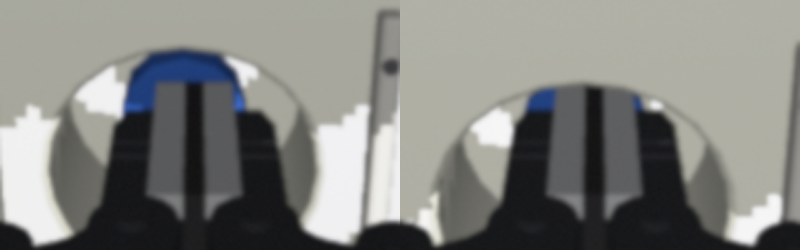

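The pressed key had sunk out of sight behind the well rim, which fits full travel, and the fingertips were clear of the wall. The plate now spans 0.5016–0.5560, centred on the well. Last check: have the bystanders and the green unit stayed put?

```bash
python3 - <<'E'
from h import *
for n in("side","top"):
    a,b=cv2.imread(f"pics/{n}0.png"),cv2.imread(f"pics/{n}8.png"); d=cv2.absdiff(a,b).max(2); m=(d>40).astype(np.uint8)
    k,_,s,c=cv2.connectedComponentsWithStats(m); print(n,[(s[j].tolist()) for j in range(1,k) if s[j,4]>6])
s=telemetry.get_state(); print(s["time_s"],s["ft_force"],abs(s["qvel"]).max())
E
```

```text
side [[0, 0, 97, 192, 6635], [67, 0, 9, 15, 82], [78, 0, 26, 25, 229], [129, 1, 5, 4, 8], [81, 3, 213, 163, 12284], [59, 19, 20, 7, 76], [270, 147, 15, 27, 242], [122, 149, 7, 8, 29], [82, 156, 15, 7, 21], [134, 156, 12, 26, 174], [102, 164, 10, 12, 24], [284, 201, 22, 15, 156], [93, 203, 17, 26, 201], [117, 241, 23, 5, 74], [80, 244, 102, 25, 947]]
top [[149, 188, 193, 212, 10876], [0, 299, 110, 101, 4402], [303, 324, 23, 76, 956], [0, 364, 18, 16, 135], [252, 369, 45, 31, 728], [142, 382, 6, 11, 27], [292, 388, 14, 12, 97], [118, 392, 19, 8, 46], [141, 397, 6, 3, 15]]
20.8 [-0.13971475  0.34853803 -0.75479654] 1.6592518058457528
```

View pics/top8.png

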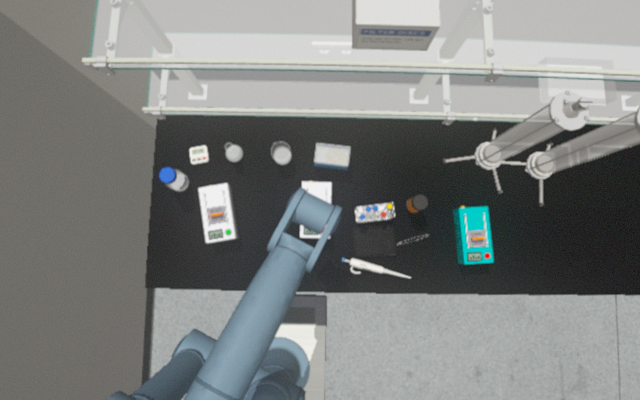

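Only the arm (and its shadow) and the tripped unit's shutter differ from the first pictures. Glassware, bottles and the green unit are where they were. Handing in.

```bash
python3 -c "
from workcell import order
print(order.sign_off())"
```

```text
the job is handed in; nothing more can be done
None
```

The tripped monitor's key has been pressed and held and its shutter is shut again, but its lamp was still red in the last picture. I handed the job in at about 21 s. Nothing in the task said the lamp would change, and I had no other way to see whether the reset took effect.

- **Shutter open:** with the fingers shut, I pushed the ridge to its end stop. It stopped moving at 9.5 N, about 54 mm from shut.
- **Key pressed:** the fingertips went down to z = 43.8 mm (44 mm expected for fully down) and pressed with 16–18 N, well above the 4.8 N spring. I held it there for over 1.5 s.
- **Key depth:** the picture could only partly confirm it, because the well's rim hid the key. After I came out, the blue key was in plain view in the well again.
- **Shutter shut:** I pushed it from the far side to its stop, which it met at 11.5 N. The plate measured within 2 mm of centred over the well.
- **Everything else:** comparing the first and last pictures, only the arm, its shadow and this shutter had changed. The bottles, glassware and green-lamp monitor had not moved. The fingers ended clear, at z = 0.22 m with almost no force on them.

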